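Weigh the clean bearing pedestals

ROBOT

A 6-joint arm with a two-finger parallel gripper is mounted at the origin on the work surface. World frame = base frame: x ahead of the robot, y to its left, z up, the work surface at z = 0. Lengths are in m, angles in rad, forces in N, time in s.
With the tool pointing down it reaches from about 0.25 to 0.725 m from the base axis. Payload 9.7 kg.
Tool frame: the origin (TCP) lies between the finger pads; the fingertips stand 14 mm ahead of it and the grasp point (between the pads) lies 5 mm behind it; z points along the fingers, y is the line along which they close (so a half turn about z gives the same grasp; the last joint's range is limited). The gripper opens to 85 mm and grips with 20 to 120 N. Pads are 22 mm wide; open, the fingers measure 114 mm over their backs; the gripper's body (76 mm by 85 mm) begins 54 mm behind the grasp point. The pads swing forward as they close: fully open they stand 13 mm farther back than shut.
Start: joints at [-1.187, 0.087, 0.176, 1.66, 0, 1.571], TCP at [0.206, -0.51, 0.245] pointing down, gripper open.
Joint ranges: [-3.13, 3.13], [-0.85, 1.81], [-1.15, 1.24], [-2.2, 2.28], [-1.44, 1.52], [-3.14, 3.14]. Speed limits (rad/s): [2.22, 2.22, 2.57, 3.14, 3.14, 3.14].

INTERFACE

Orientations are given as a unit quaternion [w, x, y, z].
In Python, from rig import monitor, viewer, arm gives the robot as it stands. The module is installed in compiled form; this text tells all that it offers.
- The arm moves only by the tool carry_out, never from a script. Its argument "plan" is a list of rows, each a list of 3 entries, a list of its own where there are three numbers: the opening in per cent of the stroke, from 0 (shut) to 100 (fully open), then the shift along the tool's x, y, z in cm, then the turn about the tool's z in degrees. A call has 1 to 12 rows; each row shifts and turns the commanded pose from where the row before left it, along the tool's axes as they then stand; what a row does not reach is not made up. A row lasts 1/8 s, in which the tool goes at most 62.5 mm and 10.7 degrees, less where a joint would pass 70% of its speed; a pose out of reach is approached as far as the arm can. A call with a gripper value outside its range is refused whole. The fingers move at their own pace and stop on an object; the grip force is fixed at half the most. Time passes only in rows, so rows that do not move let the fingers close. It gives the time, the measured TCP pose, the force, the opening and the grip force at its end, in the units of the state.
- monitor.sense(): the state, without advancing time (a new reading comes with each control period).
- viewer.get_image(name): name is "scene" or "side" or "wrist"; returns (picture, depth): 384x512x3 uint8, blue, green, red; 384x512 float32, m along the optical axis (not along the pixel's ray), 0 where there is no reading.
- viewer.calibration(name): a dict with "fx", "fy", "cx", "cy" (pixels), "world_from_camera" (4x4, takes a point from camera to world coordinates). Camera axes: x right, y down, z forward; pixel columns grow to the right and rows downward; lengths in m; the calibration is good to about 2 mm. The wrist camera is an equidistant fisheye: a pixel r from the principal point sees the ray r / f radians off the axis. A picture is of the moment at which its call begins: read the wrist's pose just before it. calibration takes no time and is no camera call; for the wrist camera it gives the pose at the moment of the call.
- arm.hand_in(): hands the job in; it is judged then, once.
The state is a dict: "time_s": time; "joints": joint angles; "joint_vel": joint speeds; "joint_torque": joint torques, N m; "tcp_pos": TCP position; "tool_rot": TCP orientation; "ft_force": force on the tool from outside, world axes, zero at the start; "wrist_torque": the same for the moment, N m; "width": finger opening in m; "gripper_force": force on a finger pad.
Only numpy, scipy, OpenCV 4.12 (cv2) and the standard library are available. Lean on these libraries where they do the work, as an engineer would, in place of code of your own. Each camera call takes 0.05 s, during which the arm holds its last target. There are 200 camera calls.

TASK

Weigh the degreased bearing pedestals from the mat as one batch before their bake-out, without the gripper ever touching them. Switch the scale on with the small round key at the left and then, with the pan still empty, press the zero key, third from the left; carry each pedestal by the steel handling rod threaded through its bore, stand it upright on the pan and draw the rod out. With all of them standing free on the pan press the wide print key at the right, leave the mode key alone and the other things on the bench where they are, and finish with the rod lying back in its forked rest.

Things in the scene. Friction and masses are not known exactly. Their poses are not given: they have to be found in the camera images.
- scale: bench scale, 280 mm deep (its x), 200 mm wide (its y), square steel pan to the rear and a lower front panel with a display and one row of four white keys towards the robot. Origin at the centre of its underside; its x points from the keys to the pan, y to the left as seen from the robot, z up. It is fixed to the bench
- pan (a point): centre of the top surface of the pan floor, 75 mm above the bench and 40 mm behind the scale's origin, axes as the scale's. The pan is 190 x 190 mm inside, with an upturned rim 6 mm high and 3 mm thick
- on_key (a joint): the on/off key of the scale, the small round one (22 mm), leftmost as seen from the robot: its travel in m, 0 released to 0.005 fully down; a spring key, about 1.5 N to start and 5 N fully down. It counts from 0.003 on
- mode_key (a joint): the mode key of the scale, second from the left, 20 x 24 mm; not needed for this job: its travel in m, 0 released to 0.005 fully down; a spring key, about 1.5 N to start and 5 N fully down. It counts from 0.003 on
- zero_key (a joint): the zero key of the scale, third from the left, 20 x 24 mm: its travel in m, 0 released to 0.005 fully down; a spring key, about 1.5 N to start and 5 N fully down. It counts from 0.003 on
- print_key (a joint): the print key of the scale, the wide one (20 x 32 mm), rightmost as seen from the robot: its travel in m, 0 released to 0.005 fully down; a spring key, about 1.5 N to start and 5 N fully down. It counts from 0.003 on
- on_key_top (a point): centre of the top face of the on/off key when looked at from above (moves with the key), about 58 mm above the bench, 10 mm above the flat panel around it. The four keys stand 42 mm apart in a row
- zero_key_top (a point): centre of the top face of the zero key when looked at from above (moves with the key), about 58 mm above the bench, 10 mm above the flat panel around it. The four keys stand 42 mm apart in a row
- print_key_top (a point): centre of the top face of the print key when looked at from above (moves with the key), about 58 mm above the bench, 10 mm above the flat panel around it. The four keys stand 42 mm apart in a row
- block1: aluminium bearing pedestal: foot 44 (x) by 50 (y) by 9 mm under an upright ring 40 mm across, 40 mm long; through bore 22 mm, level, along the body's y, axis 30 mm above the foot's underside; 50 mm tall, 0.1 to 0.21 kg. Origin: centre of the foot's underside, z up. Stands on a fixed 3 mm mat at the left; hangs foot-down on a rod. Three to five alike; absent ones read None
- block2: aluminium bearing pedestal: foot 44 (x) by 50 (y) by 9 mm under an upright ring 40 mm across, 40 mm long; through bore 22 mm, level, along the body's y, axis 30 mm above the foot's underside; 50 mm tall, 0.1 to 0.21 kg. Origin: centre of the foot's underside, z up. Stands on a fixed 3 mm mat at the left; hangs foot-down on a rod. Three to five alike; absent ones read None
- block3: aluminium bearing pedestal: foot 44 (x) by 50 (y) by 9 mm under an upright ring 40 mm across, 40 mm long; through bore 22 mm, level, along the body's y, axis 30 mm above the foot's underside; 50 mm tall, 0.1 to 0.21 kg. Origin: centre of the foot's underside, z up. Stands on a fixed 3 mm mat at the left; hangs foot-down on a rod. Three to five alike; absent ones read None
- block4: aluminium bearing pedestal: foot 44 (x) by 50 (y) by 9 mm under an upright ring 40 mm across, 40 mm long; through bore 22 mm, level, along the body's y, axis 30 mm above the foot's underside; 50 mm tall, 0.1 to 0.21 kg. Origin: centre of the foot's underside, z up. Stands on a fixed 3 mm mat at the left; hangs foot-down on a rod. Three to five alike; absent ones read None
- block5: aluminium bearing pedestal: foot 44 (x) by 50 (y) by 9 mm under an upright ring 40 mm across, 40 mm long; through bore 22 mm, level, along the body's y, axis 30 mm above the foot's underside; 50 mm tall, 0.1 to 0.21 kg. Origin: centre of the foot's underside, z up. Stands on a fixed 3 mm mat at the left; hangs foot-down on a rod. Three to five alike; absent ones read None
- rod: handling rod: steel shaft 10 mm thick, 100 mm long, with a black square handle 16 x 16 x 80 mm in line with it and a 26 mm collar between; 80 g. Origin on the axis where the shaft leaves the collar; its x runs along the axis towards the free tip of the shaft, the middle of the handle is 42 mm behind the origin, the tip 100 mm ahead, and two of the handle's flat sides face its y
- rod_mid (a point): middle of the rod's shaft, 50 mm ahead of the rod's origin, where it rests in the rest_seat
- rest: rod rest to the right of the scale, fixed: a base plate 110 x 56 x 8 mm with two forks 80 mm apart whose open V notches (90 degrees) carry the rod's shaft level, 50 mm above the bench; nothing stands beside or under the overhanging handle. Origin at the centre of its underside, x along the rod as it lies at the start
- rest_seat (a point): the place of the shaft's middle when the rod lies in the rest, 50 mm above the bench, midway between the forks
- flange: flat steel flange ring, 42 mm across, 8 mm thick, lying flat on the mat; its bore points up. A bystander; origin at the centre of its underside
- post: polished steel pedestal post, 18 mm thick, 50 mm tall, standing on the mat. A bystander; origin at the centre of its foot
- driver: screwdriver, 160 mm long, lying on the bench beyond the mat. A bystander
- dish: shallow glass dish, 90 mm across, 16 mm high, on the bench beyond the mat and scale. A bystander; origin at the centre of its underside
- bottle: brown glass bottle, 56 mm across, 120 mm tall, to the left of the mat. A bystander; origin at the centre of its underside
- slidebox: flat grey box, 90 x 120 x 35 mm, beyond the scale on the right. A bystander; origin at the centre of its underside
Not all that is in view belongs to the job. What is shaped like the block3 but blue or pink is not meant.

How it is judged:
On the way, in this order (a step that is already met when the one before it is completed fails the run):
1. the scale is switched on: the on/off key pressed (value of joint on_key above 0.003 m), for 0.05 s.
2. the scale is zeroed: the on/off key let go and the zero key pressed while no pedestal is at the pan (value of joint zero_key above 0.003 m and value of joint on_key below 0.0015 m and horizontal distance between each of block1, block2, block3, block4, block5 and pan above 0.13 m), for 0.05 s.
3. every pedestal stands upright and still on the pan, clear of rod and fingers, and the rod off the scale (x of block1 in the frame of pan between -0.085 and 0.085 m and y of block1 in the frame of pan between -0.085 and 0.085 m and z of block1 in the frame of pan between -0.004 and 0.005 m and angle between each of block1, block2, block3, block4, block5's own z axis and vertical below 0.1 rad and linear speed of each of block1, block2, block3, block4, block5 below 0.02 m/s and contact force between each of rod, the fingers and block1 below 0.05 N and x of block2 in the frame of pan between -0.085 and 0.085 m and y of block2 in the frame of pan between -0.085 and 0.085 m and z of block2 in the frame of pan between -0.004 and 0.005 m and contact force between each of rod, the fingers and block2 below 0.05 N and x of block3 in the frame of pan between -0.085 and 0.085 m and y of block3 in the frame of pan between -0.085 and 0.085 m and z of block3 in the frame of pan between -0.004 and 0.005 m and contact force between each of rod, the fingers and block3 below 0.05 N and x of block4 in the frame of pan between -0.085 and 0.085 m and y of block4 in the frame of pan between -0.085 and 0.085 m and z of block4 in the frame of pan between -0.004 and 0.005 m and contact force between each of rod, the fingers and block4 below 0.05 N and x of block5 in the frame of pan between -0.085 and 0.085 m and y of block5 in the frame of pan between -0.085 and 0.085 m and z of block5 in the frame of pan between -0.004 and 0.005 m and contact force between each of rod, the fingers and block5 below 0.05 N and contact force between rod and scale below 0.05 N), for 0.2 s.
4. the print key is pressed while all of them stand free on the pan (all of step 3 and value of joint print_key above 0.003 m), for 0.05 s.
At the end, for the whole second after the job is handed in: Every pedestal stands upright (within 6 degrees) and still inside the pan's rim, touched by neither rod nor fingers; the rod lies at rest in both forks of its rest, its shaft's middle within 18 mm of the seat and within 7 degrees of its line; all keys are up (all of step 3 and distance between rod_mid and rest_seat below 0.018 m and angle between the x axis of rod and the x axis of rest, either way round below 0.12 rad and linear speed of rod below 0.02 m/s and value of joint each of on_key, mode_key, zero_key, print_key below 0.0015 m).
It fails at once if the gripper touches a pedestal (contact force between the fingers and block1 above 0.5 N or contact force between the fingers and block2 above 0.5 N or contact force between the fingers and block3 above 0.5 N or contact force between the fingers and block4 above 0.5 N or contact force between the fingers and block5 above 0.5 N).
It fails at once if the mode key is pressed (value of joint mode_key above 0.003 m).
It fails at once if a bystander is shoved more than 4 cm (distance of any of flange, post, driver, dish, bottle, slidebox from where it was at the start of the episode above 0.04 m).
Of block1, block2, block3, block4, block5 only 3 to 5 are there at a start; the rules pass over those that are not, and their reading is None.
At some moment in a run one of block1, block2, block3, block4, block5 may be knocked a few centimetres aside while the robot is not near it.
It also fails if it takes over 210 s, if anything falls off the work surface, if the arm or the gripper's body presses on something with over 40 N, if the wrist force passes 120 N, or if a joint passes its speed limit or range.

## Working session

There is one attempt and no reset: what is moved stays moved. The work goes in short steps, Python scripts to look and compute and a tool call to move; the robot and the scene stay as the last step left them, time stands still between calls to the robot, and variables do not carry over. Pictures are saved under pics/ and viewed, at most 14 in all, crops included, and the job is handed in when it is done.

Besides the shell and the picture viewer there is one more tool, called after ">>>" by a JSON object that holds its "name" and its "arguments". carry_out: Moves the arm, as the interface text tells. Its arguments: {"type":"object","properties":{"plan":{"type":"array"}},"required":["plan"]}

```bash
mkdir -p pics; cat > h.py <<'E'
import numpy as np, cv2
from rig import monitor, viewer, arm
def pts(name):
    c=viewer.calibration(name); im,d=viewer.get_image(name)
    v,u=np.mgrid[:384,:512]
    T=c["world_from_camera"]
    P=np.stack([(u-c["cx"])/c["fx"]*d,(v-c["cy"])/c["fy"]*d,d],-1)@T[:3,:3].T+T[:3,3]
    P[d==0]=np.nan
    return im,P
E
python3 - <<'E'
from h import *
s=monitor.sense(); print(s)
for n in("scene","side"):
    im,P=pts(n); cv2.imwrite(f"pics/{n}0.png",cv2.resize(im,(800,600),interpolation=cv2.INTER_CUBIC)); np.savez(n+"0.npz",im=im,P=P)
    c=viewer.calibration(n);print(n,c["fx"],np.round(c["world_from_camera"],3).tolist())
E
```

```text
{'time_s': 0.0, 'joints': array([-1.18702410e+00,  8.74398155e-02,  1.75135457e-01,  1.65981034e+00,
        5.61437102e-05,  1.57075691e+00]), 'joint_vel': array([ 7.33101412e-05, -7.56106315e-04,  1.00505472e-03,  1.17754645e-04,
        1.44536645e-03,  4.02746306e-04]), 'joint_torque': array([-5.27935961e-03, -5.20390320e+01,  4.64794779e+01,  1.64623529e-02,
       -2.41989010e-04,  5.07351899e-06]), 'tcp_pos': array([ 0.20586467, -0.50978615,  0.24459488]), 'tool_rot': array([-6.52442682e-04,  9.81642311e-01,  1.90730013e-01, -9.81442929e-05]), 'ft_force': array([-0.37380145,  0.42482764,  1.52607749]), 'wrist_torque': array([ 0.02921102, -0.02996935,  0.02406893]), 'gripper_force': 0.0, 'width': 0.08556917885971586}
scene 354.28740332461274 [[0.549, 0.479, -0.685, 1.315], [0.835, -0.338, 0.433, -0.435], [-0.024, -0.81, -0.586, 0.726], [0.0, 0.0, 0.0, 1.0]]
side 347.36931610718227 [[-0.851, -0.255, 0.459, -0.029], [-0.525, 0.442, -0.727, 0.937], [-0.018, -0.86, -0.51, 0.708], [0.0, 0.0, 0.0, 1.0]]
```

View pics/scene0.png

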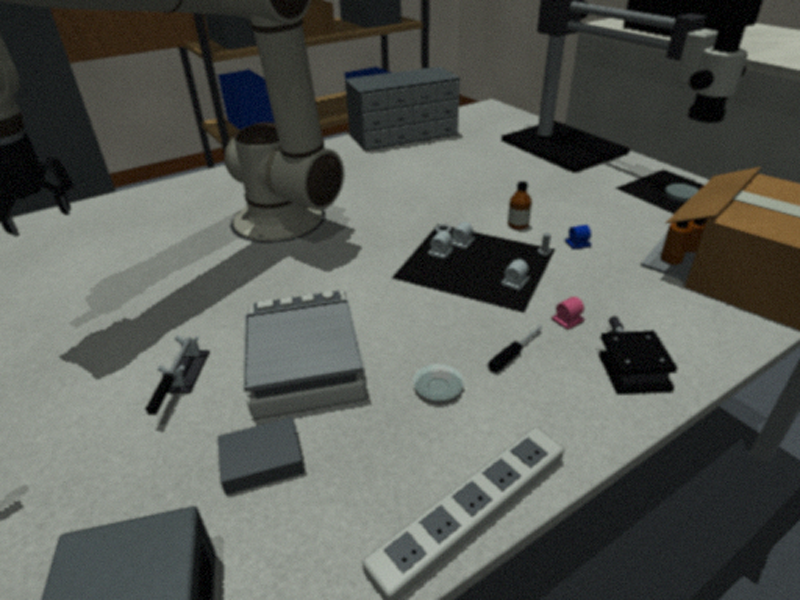

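View pics/side0.png

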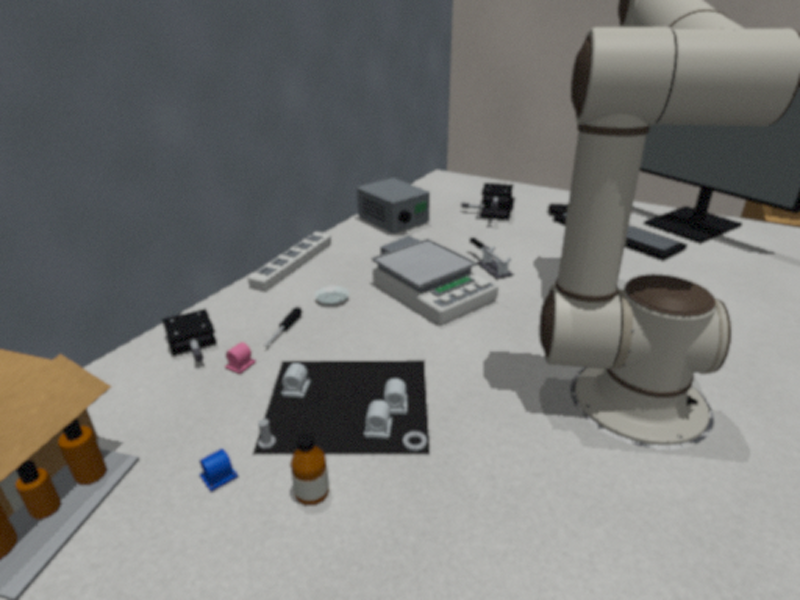

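The scene view shows three grey pedestals on the mat: (440,243), (462,235) and (516,272). In the side view they are at (378,417), (395,395) and (295,378). The blue (578,236) and pink (569,312) ones are off the mat and are decoys. The post is at (545,244), the flange at (437,228), the scale at (303,345), and the rod in its rest at (175,375) with its handle pointing away from the robot.

```bash
python3 - <<'E'
from h import *
# fused top-view, 1.5 mm/px: rows = x descending (far at top), cols = y descending
W,H=600,400; s=.0015; x0,y0=.72,.48
top=np.zeros((H,W,3),np.uint8); hz=np.full((H,W),-1.)
for n in("scene","side"):
    f=np.load(n+"0.npz"); P=f["P"].reshape(-1,3); im=f["im"].reshape(-1,3)
    ok=np.isfinite(P).all(1)&(P[:,2]<.14)&(P[:,2]>-.02); P=P[ok];im=im[ok]
    r=((x0-P[:,0])/s).astype(int); c=((y0-P[:,1])/s).astype(int)
    k=(r>=1)&(r<H-1)&(c>=1)&(c<W-1)
    for a,b,z,q in zip(r[k],c[k],P[k,2],im[k]):
        for da in(0,1):
            for db in(0,1):
                if z>hz[a+da,b+db]: hz[a+da,b+db]=z; top[a+da,b+db]=q
np.save("hz.npy",hz)
out=np.clip(top.astype(float)*1.5,0,255).astype(np.uint8)
for i in range(0,10):
    x=.7-.1*i
    if x>.12: cv2.putText(out,f"x{x:.1f}",(0,int((x0-x)/s)),0,.35,(0,0,255))
    y=.4-.1*i; cv2.putText(out,f"y{y:.1f}",(int((y0-y)/s),398),0,.35,(0,0,255))
cv2.imwrite("pics/top0.png",out)
hm=np.clip(hz*2000,0,255).astype(np.uint8)
cv2.imwrite("pics/h0.png",cv2.applyColorMap(hm,cv2.COLORMAP_JET))
for lo,hi,nm in((.045,.062,'mid'),(.068,.09,'pan')):
    m=((hz>lo)&(hz<hi)).astype(np.uint8)
    for c in cv2.findContours(m,0,2)[0]:
        if cv2.contourArea(c)>40:
            (a,b),sz,an=cv2.minAreaRect(c); print(nm,"xy",round(x0-b*s,3),round(y0-a*s,3),"size",np.round(np.array(sz)*s,3),round(an,1))
E
```

```text
mid xy 0.394 0.329 size [0.036 0.044] 69.8
mid xy 0.4 0.258 size [0.04  0.046] 68.2
mid xy 0.444 -0.135 size [0.197 0.056] 28.1
mid xy 0.493 -0.089 size [0.027 0.012] 90.0
mid xy 0.511 -0.408 size [0.036 0.021] 90.0
mid xy 0.546 0.461 size [0.024 0.019] 78.7
mid xy 0.599 0.317 size [0.036 0.049] 65.8
pan xy 0.586 -0.191 size [0.204 0.205] 20.6
```

View pics/top0.png

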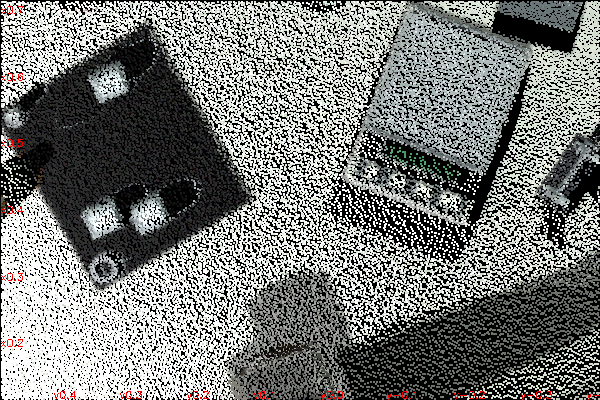

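The fused top view matches the given sizes. The pan is at about (0.586,-0.191), with yaw about -20.5°. The keys run from (0.462,-0.078) to (0.42,-0.195). Next I'll measure the rod and the bore directions.

```bash
python3 - <<'E'
from h import *
A=[np.load(n+"0.npz") for n in("scene","side")]
P=np.concatenate([f["P"].reshape(-1,3) for f in A]); C=np.concatenate([f["im"].reshape(-1,3) for f in A]).astype(int)
k=np.isfinite(P).all(1); P=P[k];C=C[k]
def sel(x,y,r,lo,hi): return (np.hypot(P[:,0]-x,P[:,1]-y)<r)&(P[:,2]>lo)&(P[:,2]<hi)
m=sel(.52,-.4,.2,.03,.075)&((P[:,1]<-.33)); 
q=P[m]; dark=C[m].max(1)<45
print("dark handle",dark.sum(),np.median(q[dark],0),np.percentile(q[dark],[3,97],axis=0)); 
_,_,v=np.linalg.svd(q[dark][:,:2]-q[dark][:,:2].mean(0)); print(np.degrees(np.arctan2(v[0,1],v[0,0])))
l=q[~dark]; l=l[l[:,2]>.045]; print("light",len(l),np.median(l,0)); _,_,v=np.linalg.svd(l[:,:2]-l[:,:2].mean(0)); print(np.degrees(np.arctan2(v[0,1],v[0,0])))
for x,y in((.394,.329),(.4,.258),(.599,.317)):
    q=P[sel(x,y,.035,.047,.06)]; _,S,v=np.linalg.svd(q[:,:2]-q[:,:2].mean(0),full_matrices=False)
    print("blk",len(q),q.mean(0).round(4),S.round(3),"axis",np.degrees(np.arctan2(v[0,1],v[0,0])).round(1),"zmax",np.percentile(q[:,2],98))
    f=P[sel(x,y,.045,.008,.02)]; print("  foot rect",cv2.minAreaRect((P[sel(x,y,.04,.009,.06)][:,:2]*1000).astype(np.float32)))
# keys
m=sel(.44,-.137,.11,.05,.064)&(C.min(1)>90); import itertools
im=np.zeros((300,300),np.uint8)
for p in P[m]: im[int((p[0]-.29)*1000),int((p[1]+.287)*1000)]=255
im=cv2.morphologyEx(im,cv2.MORPH_CLOSE,np.ones((5,5)))
for c in cv2.findContours(im,0,2)[0]:
    if cv2.contourArea(c)>60: (a,b),s,t=cv2.minAreaRect(c);print("key",round(.29+b/1000,3),round(-.287+a/1000,3),np.round(s),round(t))
E
```

```text
dark handle 198 [ 0.53919594 -0.43029997  0.04759075] [[ 0.50521967 -0.45594233  0.03775206]
 [ 0.57026037 -0.40471033  0.05025551]]
-36.61115381496009
light 165 [ 0.48492467 -0.39124612  0.04755183]
-36.98583883727837
blk 136 [0.3936 0.3283 0.0505] [0.143 0.097] axis -61.6 zmax 0.0539468784650189
  foot rect ((395.0146789550781, 327.0411682128906), (49.33540725708008, 54.007225036621094), 26.829044342041016)
blk 132 [0.4007 0.2586 0.0503] [0.147 0.092] axis -57.3 zmax 0.05353819749391533
  foot rect ((399.61590576171875, 262.20257568359375), (46.48231506347656, 64.2865219116211), 30.501684188842773)
blk 132 [0.5972 0.3166 0.0505] [0.143 0.094] axis -63.4 zmax 0.05413815976056333
  foot rect ((598.9678344726562, 316.29052734375), (48.34016418457031, 56.880123138427734), 24.26995849609375)
key 0.463 -0.075 [17. 24.] 36
key 0.448 -0.116 [24. 23.] 21
key 0.434 -0.154 [27. 24.] 13
key 0.419 -0.193 [25. 23.] 18
```

Tool yaw is now about 22°. I'll close the fingers and turn so tool x lies along the key row.

>>> {"name": "carry_out", "arguments": {"plan": [[0,[0,0,0],-9.5],[0,[0,0,0],-9.5],[0,[0,0,0],-9.5],[0,[0,0,0],-9.5],[0,[0,0,0],-9.6],[0,[0,0,0],0]]}}

```text
time_s: 0.85
tcp_pos: [0.2059, -0.5099, 0.2449]
tool_rot: [-0.0, 0.822, 0.57, 0.0]
ft_force: [0.4, -1.0, 0.5]
width: 0.0002
gripper_force: 0.0
```

```bash
cat >> h.py <<'E'
def st(t=None):
    "state summary; t=(x,y,z,yaw_deg): turn first, then shift in tool axes (cm)"
    s=monitor.sense(); w,a,b,c=s["tool_rot"]; yaw=np.degrees(2*np.arctan2(b,a))
    yaw=(yaw+180)%360-180
    print("t %.2f tcp %s yaw %.1f j6 %.2f J1 %.2f F %s w %.4f g %.1f"%(s["time_s"],s["tcp_pos"].round(4),yaw,s["joints"][5],s["joints"][0],s["ft_force"].round(2),s["width"],s["gripper_force"]))
    if t:
        q=np.radians(t[3]); d=np.array(t[:3])-s["tcp_pos"]; turn=-((t[3]-yaw+180)%360-180)
        print("  turn %.1f then shift cm x %.2f y %.2f z %.2f"%(turn,100*(d[0]*np.cos(q)+d[1]*np.sin(q)),100*(d[0]*np.sin(q)-d[1]*np.cos(q)),-100*d[2]))
    return s
E
python3 -c "
from h import *; st((.463,-.075,.10,69.6))"
```

```text
t 0.85 tcp [ 0.2059 -0.5099  0.2449] yaw 69.5 j6 0.74 J1 -1.19 F [ 0.43 -0.97  0.46] w 0.0002 g 0.0
  turn -0.1 then shift cm x 49.72 y 8.94 z 14.49
```

>>> {"name": "carry_out", "arguments": {"plan": [[0,[5,0.9,0],0],[0,[5,0.9,0],0],[0,[5,0.9,0],0],[0,[5,0.9,0],0],[0,[5,0.9,0],0],[0,[5,0.9,0],0],[0,[5,0.9,0],0],[0,[5,0.9,0],0],[0,[5,0.9,0],0],[0,[4.7,0.8,0],0],[0,[0,0,0],0],[0,[0,0,0],0]]}}

```text
time_s: 2.35
tcp_pos: [0.4625, -0.0753, 0.2451]
tool_rot: [-0.0, 0.822, 0.57, -0.0]
ft_force: [-0.4, -0.5, -0.1]
width: 0.0
gripper_force: 0.0
```

```bash
cat >> h.py <<'E'
def wpts():
    c=viewer.calibration("wrist"); im,d=viewer.get_image("wrist")
    v,u=np.mgrid[:384,:512]; X=(u-c["cx"])/c["fx"]; Y=(v-c["cy"])/c["fy"]; r=np.hypot(X,Y)+1e-9
    R=np.stack([np.tan(r)*X/r,np.tan(r)*Y/r,np.ones_like(r)],-1)
    R[r>1.4]=np.nan
    T=c["world_from_camera"]; P=(R*d[...,None])@T[:3,:3].T+T[:3,3]; P[d==0]=np.nan
    return im,P
E
python3 -c "
from h import *; st((.463,-.075,.09,69.6)); im,P=wpts(); np.savez('w1.npz',im=im,P=P); cv2.imwrite('pics/w1.png',cv2.resize(im,(800,600)))"
```

```text
t 2.35 tcp [ 0.4625 -0.0753  0.2451] yaw 69.5 j6 1.77 J1 -0.16 F [-0.4  -0.48 -0.06] w 0.0000 g 0.0
  turn -0.1 then shift cm x 0.05 y 0.04 z 15.51
```

View pics/w1.png

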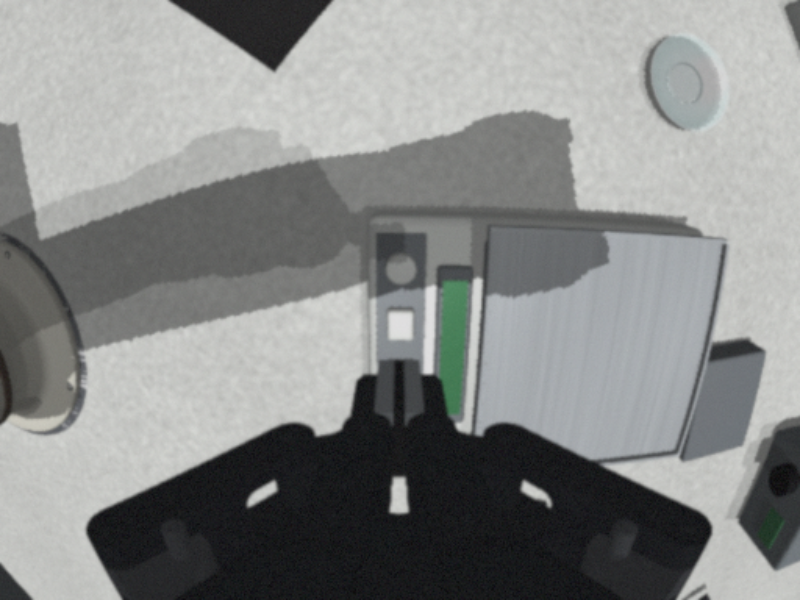

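The wrist view shows the round on key at (400,268), the mode key at (400,325) and the pan at (600,340). I'll compute their positions.

```bash
python3 - <<'E'
from h import *
f=np.load('w1.npz');P=f['P'];im=f['im']
for u,v,n in((400,268,'on'),(400,325,'mode'),(600,340,'pan')):
    a=P[int(v*.64)-4:int(v*.64)+5,int(u*.64)-4:int(u*.64)+5].reshape(-1,3); print(n,np.nanmedian(a,0).round(4))
h=P[...,2]; m=((h>.05)&(h<.064)).astype(np.uint8)
for c in cv2.findContours(m,0,2)[0]:
    if cv2.contourArea(c)>60:
        k=np.zeros_like(m);cv2.drawContours(k,[c],-1,1,-1);print("key?",cv2.contourArea(c),np.nanmedian(P[k>0],0).round(4),cv2.minAreaRect(c))
m=(h>.0725)&(h<.083)&(P[...,0]>.45); r=cv2.minAreaRect((P[m][:,:2]*1000).astype(np.float32)); print("pan vis",r, cv2.boxPoints(r))
E
```

```text
on [ 0.4632 -0.0758  0.0585]
mode [ 0.4483 -0.116   0.0585]
pan [ 0.5851 -0.1741  0.075 ]
key? 258.0 [ 0.8021 -0.4872  0.0574] ((495.3276062011719, 316.5690002441406), (11.029742240905762, 68.5419692993164), 23.198589324951172)
key? 254.0 [ 0.0694 -0.0255  0.0564] ((8.015178680419922, 233.40167236328125), (58.68782043457031, 9.96308708190918), 80.34010314941406)
key? 315.0 [ 0.4487 -0.114   0.0577] ((256.27703857421875, 206.58786010742188), (22.770538330078125, 19.911222457885742), 81.02737426757812)
key? 1866.0 [ 0.4814 -0.1354  0.0556] ((288.7357177734375, 219.72390747070312), (23.3479061126709, 100.2838363647461), 2.337306022644043)
key? 284.0 [ 0.4628 -0.077   0.058 ] ((253.78866577148438, 173.3603973388672), (19.657442092895508, 24.387514114379883), 47.48955154418945)
pan vis ((692.1926879882812, -296.7958068847656), (234.27728271484375, 565.4481201171875), 39.43355941772461) [[ 422.13776  -152.83507 ]
 [ 781.30084  -589.5655  ]
 [ 962.2476   -440.75653 ]
 [ 603.08453    -4.026123]]
```

>>> {"name": "carry_out", "arguments": {"plan": [[0,[0,0.1,5.5],0],[0,[0,0,5.5],0],[0,[0,0,4],0],[0,[0,0,1.5],0],[0,[0,0,0.5],0],[0,[0,0,0.3],0],[0,[0,0,0.2],0],[0,[0,0,0.2],0],[0,[0,0,0],0],[0,[0,0,0],0]]}}

```text
time_s: 3.65
tcp_pos: [0.4642, -0.0756, 0.0689]
tool_rot: [0.001, 0.821, 0.571, 0.001]
ft_force: [2.8, -2.2, 3.5]
width: -0.0002
gripper_force: 1.7
```

>>> {"name": "carry_out", "arguments": {"plan": [[0,[0,0,0.15],0],[0,[0,0,0],0],[0,[0,0,0],0]]}}

```text
time_s: 4.03
tcp_pos: [0.464, -0.0756, 0.067]
tool_rot: [0.0, 0.821, 0.571, 0.0]
ft_force: [4.1, -1.0, 5.7]
width: -0.0001
gripper_force: 2.7
```

>>> {"name": "carry_out", "arguments": {"plan": [[0,[0,0,-1.5],0],[0,[0,0,-2],0],[0,[-4.2,0,0],0],[0,[-4.2,0,0],0],[0,[0,0,0],0],[0,[0,0,1.5],0],[0,[0,0,1.3],0],[0,[0,0,0.4],0],[0,[0,0,0.3],0],[0,[0,0,0],0],[0,[0,0,0],0]]}}

```text
time_s: 5.4
tcp_pos: [0.4343, -0.1538, 0.0671]
tool_rot: [-0.0, 0.821, 0.571, 0.0]
ft_force: [-1.7, 2.6, 4.7]
width: -0.0002
gripper_force: 2.3
```

>>> {"name": "carry_out", "arguments": {"plan": [[0,[0,0,-3],0],[0,[0,0,-5],0],[0,[0,0,-5.3],0],[60,[-4.4,3.9,0],0],[60,[-4.4,3.9,0],0],[60,[-4.4,3.9,0],0],[60,[-4.4,3.9,0],0],[60,[-4.6,3.9,0],0],[60,[0,0,0],-10.5],[60,[0,0,0],-10.5],[60,[0,0,0],-10.5],[60,[0,0,0],-10.5]]}}

```text
time_s: 6.9
tcp_pos: [0.5399, -0.4304, 0.1992]
tool_rot: [-0.0, 0.56, 0.829, -0.0]
ft_force: [-0.1, 0.9, -0.0]
width: 0.0515
gripper_force: 0.0
```

>>> {"name": "carry_out", "arguments": {"plan": [[60,[0,0,0],-10.5],[60,[0,0,0],-10.5],[60,[0,0,0],-10.5],[60,[0,0,0],0],[60,[0,0,0],0]]}}

```text
time_s: 7.52
tcp_pos: [0.5398, -0.4304, 0.1996]
tool_rot: [-0.0, 0.318, 0.948, -0.0]
ft_force: [0.2, 0.2, -0.8]
width: 0.0516
gripper_force: 0.0
```

```bash
python3 -c "
from h import *; st((.539,-.43,.2,143.3)); im,P=wpts(); np.savez('w2.npz',im=im,P=P); cv2.imwrite('pics/w2.png',cv2.resize(im,(800,600)))"
```

```text
t 7.53 tcp [ 0.5398 -0.4304  0.1996] yaw 142.9 j6 -0.02 J1 -0.67 F [ 0.16  0.24 -0.84] w 0.0516 g 0.0
  turn -0.4 then shift cm x 0.08 y -0.02 z -0.04
```

View pics/w2.png

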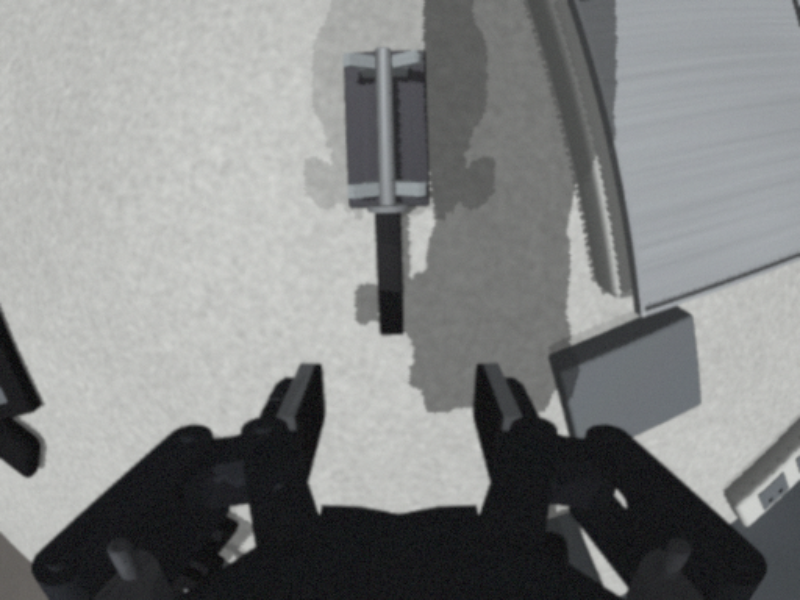

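The rod lies in both forks: tip at (385,48), collar at (388,208), handle end at (392,333). I'll get world points from these.

```bash
python3 - <<'E'
from h import *
f=np.load('w2.npz');P=f['P']
def g(u,v): return P[int(v*.64)-1:int(v*.64)+2,int(u*.64)-1:int(u*.64)+2].reshape(-1,3)
for u,v in((384,55),(385,100),(386,150),(387,200),(388,208),(388,225),(389,260),(391,300),(391,325)): print(u,v,np.nanmedian(g(u,v),0).round(4))
im=f['im'];h=P[...,2]
m=((h>.04)&(h<.07)&(im.max(2)<60)).astype(np.uint8); m[240:]=0
for c in cv2.findContours(m,0,2)[0]:
    if cv2.contourArea(c)>150:
        k=np.zeros_like(m);cv2.drawContours(k,[c],-1,1,-1);q=P[(k>0)&m.astype(bool)];print("handle",cv2.minAreaRect((q[:,:2]*1000).astype(np.float32)),np.median(q[:,2]),cv2.boundingRect(c))
E
```

```text
384 55 [ 0.4234 -0.3536  0.0468]
385 100 [ 0.4465 -0.3699  0.047 ]
386 150 [ 0.4713 -0.3876  0.0463]
387 200 [ 0.4957 -0.4062  0.0458]
388 208 [ 0.4994 -0.4076  0.0538]
388 225 [ 0.5081 -0.4144  0.0489]
389 260 [ 0.5251 -0.4273  0.0489]
391 300 [ 0.5469 -0.4417  0.0498]
391 325 [ 0.5603 -0.4521  0.0488]
handle ((533.4727172851562, -432.30059814453125), (14.747861862182617, 75.71810150146484), 53.83586502075195) 0.04914667115363491 (241, 137, 17, 76)
```

```bash
python3 -c "
from h import *; st((.532,-.431,.037,144.0))"
```

```text
t 7.58 tcp [ 0.5398 -0.4304  0.1997] yaw 142.9 j6 -0.03 J1 -0.67 F [ 0.59  0.83 -0.03] w 0.0513 g 0.0
  turn -1.1 then shift cm x 0.59 y -0.51 z 16.27
```

>>> {"name": "carry_out", "arguments": {"plan": [[60,[0,0,0],-1.1],[60,[0.6,-0.5,0],0],[60,[0,0,5],0],[60,[0,0,5],0],[60,[0,0,4],0],[60,[0,0,2.3],0],[60,[0,0,0],0],[0,[0,0,0],0],[0,[0,0,0],0],[0,[0,0,0],0],[0,[0,0,0],0]]}}

```text
time_s: 8.95
tcp_pos: [0.5323, -0.4316, 0.0382]
tool_rot: [0.001, 0.308, 0.952, -0.001]
ft_force: [-1.3, -2.6, 6.0]
width: 0.0149
gripper_force: 60.7
```

>>> {"name": "carry_out", "arguments": {"plan": [[0,[0,0,-1],0],[0,[0,0,-2],0],[0,[0,0,-4],0],[0,[0,0,-4],0],[0,[0,0,0],0],[0,[0,0,0],0]]}}

```text
time_s: 9.7
tcp_pos: [0.5319, -0.4308, 0.147]
tool_rot: [0.0, 0.307, 0.952, 0.0]
ft_force: [0.5, -0.2, -1.5]
width: 0.0148
gripper_force: 59.7
```

```bash
python3 - <<'E'
from h import *
st((.45,.10,.2,119)); im,P=wpts(); np.savez('w3.npz',im=im,P=P); cv2.imwrite('pics/w3.png',cv2.resize(im,(640,480)))
s=monitor.sense()
E
```

```text
t 9.70 tcp [ 0.5319 -0.4308  0.147 ] yaw 144.2 j6 -0.06 J1 -0.68 F [ 0.5  -0.19 -1.53] w 0.0148 g 59.7
  turn 25.2 then shift cm x 50.40 y 18.57 z -5.30
```

View pics/w3.png

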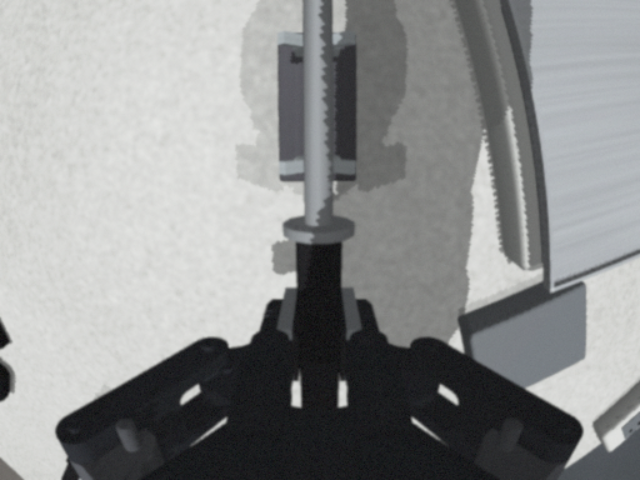

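The rod is held in line with the tool. I'll measure the shaft relative to the tool and recheck the rest geometry.

```bash
python3 - <<'E'
from h import *
f=np.load('w3.npz');P=f['P']; t=np.array([.5319,-.4308,.147]); q=np.radians(144.2)
h=P[...,2]; d=P-t
X=d[...,0]*np.cos(q)+d[...,1]*np.sin(q); Y=d[...,0]*np.sin(q)-d[...,1]*np.cos(q); Z=d[...,2]
m=(abs(Y)<.02)&(abs(Z)<.03)&(X>.02)
print("max X",np.nanpercentile(X[m],99.5))
for a in np.arange(.02,.15,.01):
    k=m&(X>a)&(X<a+.01)
    if k.sum()>5: print(round(a,2),k.sum(),"Y",np.percentile(Y[k],[5,50,95]).round(4),"Zmax",np.percentile(Z[k],95).round(4))
E
```

```text
max X 0.1179127502398338
0.02 742 Y [-0.0067  0.0002  0.0071] Zmax 0.0112
0.03 794 Y [-0.008  -0.0002  0.0076] Zmax 0.015
0.04 1094 Y [-0.0096  0.0002  0.0098] Zmax 0.0149
0.05 522 Y [-0.0043 -0.0002  0.004 ] Zmax 0.008
0.06 552 Y [-0.0044 -0.0002  0.004 ] Zmax 0.0081
0.07 553 Y [-0.0043 -0.0002  0.0043] Zmax 0.0081
0.08 597 Y [-0.0047 -0.0002  0.0043] Zmax 0.0082
0.09 578 Y [-0.0046 -0.0002  0.0043] Zmax 0.0082
0.1 543 Y [-0.0047 -0.0002  0.0039] Zmax 0.0084
0.11 454 Y [-0.0047 -0.0002  0.0039] Zmax 0.0085
```

>>> {"name": "carry_out", "arguments": {"plan": [[0,[0,0,-3],0],[0,[3.53,4.44,-1],0],[0,[3.53,4.44,0],0],[0,[3.53,4.44,0],0],[0,[3.53,4.44,0],0],[0,[3.53,4.44,0],0],[0,[3.53,4.44,0],0],[0,[3.53,4.44,0],0],[0,[3.53,4.44,0],0],[0,[3.53,4.44,0],7.7],[0,[0,0,0],7.7],[0,[0,0,0],7.7]]}}

```text
time_s: 11.25
tcp_pos: [0.5073, 0.08, 0.1855]
tool_rot: [-0.001, 0.493, 0.87, -0.001]
ft_force: [-0.1, 0.6, -0.1]
width: 0.0151
gripper_force: 59.8
```

>>> {"name": "carry_out", "arguments": {"plan": [[0,[0,0,0],0],[0,[0,0,0],0]]}}

```text
time_s: 11.5
tcp_pos: [0.5078, 0.0788, 0.1862]
tool_rot: [-0.0, 0.491, 0.871, -0.0]
ft_force: [0.6, -1.1, -0.6]
width: 0.0149
gripper_force: 59.7
```

```bash
cat >> h.py <<'E'
def blocks(im,P,cands):
    for x,y in cands:
        d=np.hypot(P[...,0]-x,P[...,1]-y); h=P[...,2]
        q=P[(d<.035)&(h>.045)&(h<.058)]
        if len(q)<20: print("none",x,y,len(q)); continue
        _,S,v=np.linalg.svd(q[:,:2]-q[:,:2].mean(0),full_matrices=False)
        r=P[(d<.036)&(h>.009)&(h<.058)]; R=cv2.minAreaRect((r[:,:2]*1000).astype(np.float32))
        print("blk n",len(q),"top",q.mean(0).round(4),S.round(3),"axis %.1f"%(np.degrees(np.arctan2(v[0,1],v[0,0]))%180),"zmax %.4f"%np.percentile(q[:,2],98),"all-rect",np.round(R[0],1),np.round(R[1],1),round(R[2],1))
E
python3 - <<'E'
from h import *
st(); im,P=wpts(); np.savez('w4.npz',im=im,P=P); cv2.imwrite('pics/w4.png',cv2.resize(im,(800,600)))
blocks(im,P,((.3936,.3283),(.4007,.2586),(.5972,.3166)))
E
```

```text
t 11.50 tcp [0.5078 0.0788 0.1862] yaw 121.2 j6 1.18 J1 0.15 F [ 0.56 -1.1  -0.65] w 0.0149 g 59.7
none 0.3936 0.3283 0
none 0.4007 0.2586 0
blk n 861 top [0.5938 0.3137 0.0505] [0.346 0.24 ] axis 115.7 zmax 0.0539 all-rect [596.5 316.1] [44.7 50.1] 22.8
```

View pics/w4.png

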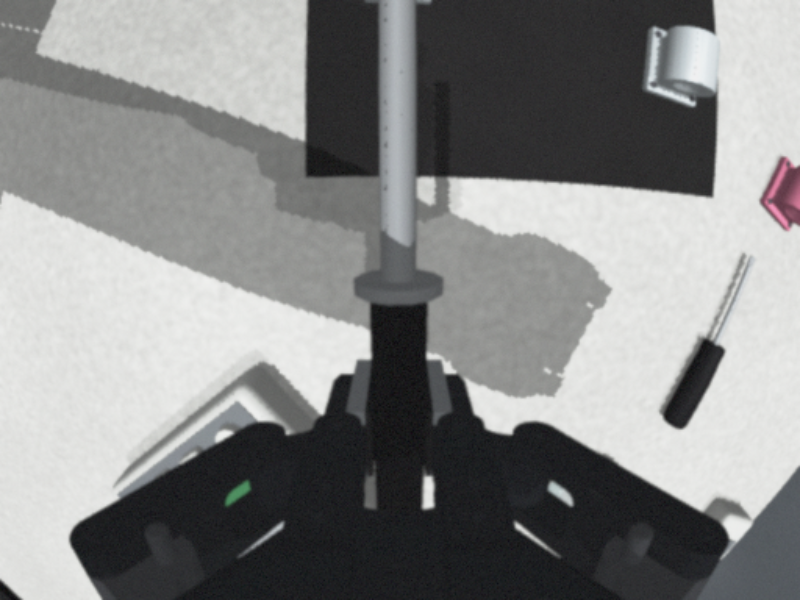

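```bash
python3 - <<'E'
from h import *
P=np.load('w4.npz')['P']
for n,u,v in(('drv end',678,425),('drv mid',700,370),('drv tip',748,258),('pink foot',768,185),('pink',795,185),('mat corner',713,193)):
    print(n,P[int(v*.64),int(u*.64)].round(3))
st((.678,.128,.13,113.5))
E
```

```text
drv end [0.777 0.093 0.025]
drv mid [0.762 0.142 0.02 ]
drv tip [0.755 0.245 0.   ]
pink foot [nan nan nan]
pink [0.734 0.312 0.032]
mat corner [0.685 0.263 0.003]
t 11.55 tcp [0.5079 0.0788 0.1864] yaw 121.2 j6 1.18 J1 0.15 F [-0.3   0.34 -1.62] w 0.0148 g 59.7
  turn 7.7 then shift cm x -2.27 y 17.56 z 5.64
```

Block 3 at (0.5965,0.316) is well seen: foot 44.7×50.1 mm, bore at about 113.5°. It is free-standing and the driver is clear of it, so I'll take it first.

>>> {"name": "carry_out", "arguments": {"plan": [[0,[0,0,0],7.7],[0,[-0.5,4.4,0],0],[0,[-0.6,4.4,0],0],[0,[-0.6,4.4,0],0],[0,[-0.6,4.4,0],0],[0,[0,0,4],0],[0,[0,0,4],0],[0,[0,0,4],0],[0,[0,0,3.6],0],[0,[0,0,0],0],[0,[0,0,0],0]]}}

```text
time_s: 12.92
tcp_pos: [0.6794, 0.1278, 0.0325]
tool_rot: [0.001, 0.549, 0.836, 0.001]
ft_force: [0.3, 0.7, -0.5]
width: 0.0149
gripper_force: 59.7
```

```bash
cat >> h.py <<'E'
def ins(bx,by,ax,z,dist=.085):
    "offset of block in tool frame, rest to insertion"
    s=st(); t=s["tcp_pos"]; w,a,b,c=s["tool_rot"]; q=2*np.arctan2(b,a)
    d=np.array([bx,by])-t[:2]; X=d@[np.cos(q),np.sin(q)]; Y=d@[np.sin(q),-np.cos(q)]
    print("block in tool: ahead %.1f mm, side y %.1f mm, bore vs tool %.1f deg; to insert x %.1f y %.1f z %.1f mm"%(X*1e3,Y*1e3,ax-np.degrees(q)%360,(X-dist)*1e3,Y*1e3,-(z-t[2])*1e3))
E
python3 - <<'E'
from h import *
im,P=wpts(); cv2.imwrite('pics/w5.png',cv2.resize(im,(640,480)))
blocks(im,P,((.5965,.316),)); ins(.5965,.316,113.5,.0297)
im,P=pts("scene"); np.savez("scene1.npz",im=im,P=P); blocks(im,P,((.5965,.316),(.3936,.3283),(.4007,.2586)))
cv2.imwrite('pics/s1.png',cv2.resize(im[130:220,240:400],(800,450),interpolation=cv2.INTER_CUBIC))
E
```

```text
none 0.5965 0.316 0
t 12.97 tcp [0.6798 0.1279 0.033 ] yaw 113.4 j6 1.35 J1 0.19 F [ 0.03  0.66 -0.71] w 0.0150 g 59.7
block in tool: ahead 205.7 mm, side y -1.7 mm, bore vs tool 0.1 deg; to insert x 120.7 y -1.7 z 3.3 mm
blk n 67 top [0.6037 0.3157 0.0497] [0.102 0.068] axis 109.2 zmax 0.0539 all-rect [601.5 315.7] [44.1 47.1] 23.7
none 0.3936 0.3283 2
blk n 50 top [0.4077 0.2573 0.0496] [0.091 0.054] axis 114.8 zmax 0.0531 all-rect [404.9 258. ] [43.9 49.6] 29.2
```

View pics/w5.png

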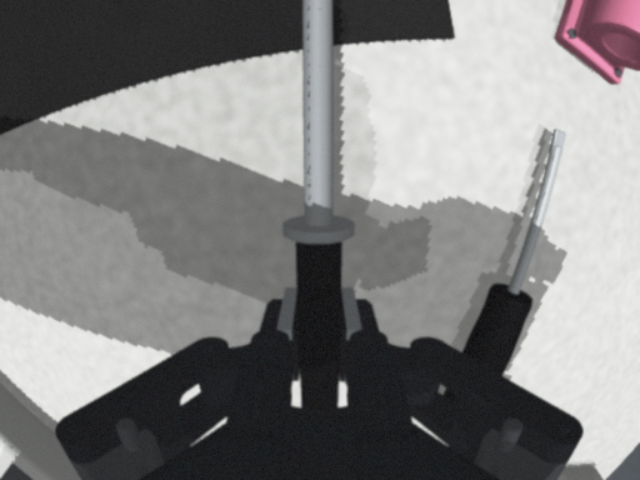

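>>> {"name": "carry_out", "arguments": {"plan": [[0,[1.5,-0.1,0.2],0],[0,[1.5,0,0],0],[0,[1,0,0],0],[0,[1,0,0],0],[0,[1,0,0],0],[0,[0,0,0],0]]}}

```text
time_s: 13.78
tcp_pos: [0.6537, 0.1832, 0.0288]
tool_rot: [-0.0, 0.549, 0.836, 0.0]
ft_force: [1.1, -0.6, -1.3]
width: 0.015
gripper_force: 59.7
```

```bash
python3 - <<'E'
from h import *
ins(.5975,.316,113.5,.0297)
for n in ("scene","side"):
    im,P=pts(n); c=viewer.calibration(n); T=np.linalg.inv(c["world_from_camera"]); p=T[:3,:3]@[.5975,.316,.03]+T[:3,3]
    u=int(c["fx"]*p[0]/p[2]+c["cx"]);v=int(c["fy"]*p[1]/p[2]+c["cy"]); print(u,v)
    cr=im[max(v-30,0):v+30,max(u-40,0):u+40]; cv2.imwrite(f'pics/{n}2.png',cv2.resize(cr,(400,300),interpolation=cv2.INTER_CUBIC))
a=cv2.hconcat([cv2.imread('pics/scene2.png'),cv2.imread('pics/side2.png')]);cv2.imwrite('pics/c2.png',a)
E
```

```text
t 13.78 tcp [0.6537 0.1832 0.0288] yaw 113.4 j6 1.43 J1 0.27 F [ 1.08 -0.62 -1.31] w 0.0150 g 59.7
block in tool: ahead 144.2 mm, side y 1.3 mm, bore vs tool 0.1 deg; to insert x 59.2 y 1.3 z -0.9 mm
329 173
188 241
```

View pics/c2.png

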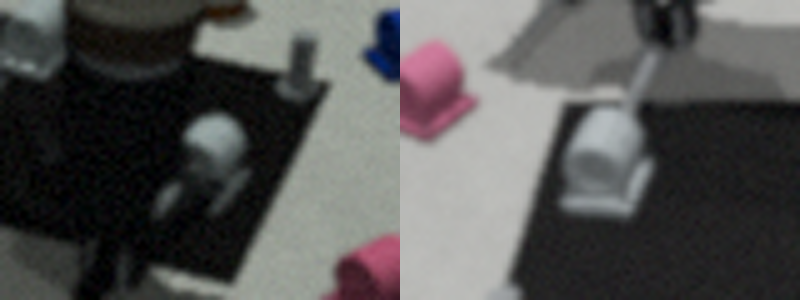

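The side crop shows the shaft at (645,85) entering the ring, and the forces are small. I'll thread it the rest of the way and lift.

>>> {"name": "carry_out", "arguments": {"plan": [[0,[1.5,0.1,-0.1],0],[0,[1.5,0,0],0],[0,[1.5,0,0],0],[0,[1.4,0,0],0],[0,[0,0,0],0]]}}

```text
time_s: 14.5
tcp_pos: [0.6309, 0.2383, 0.0298]
tool_rot: [-0.0, 0.548, 0.836, 0.0]
ft_force: [0.2, 0.2, -1.0]
width: 0.0151
gripper_force: 59.7
```

>>> {"name": "carry_out", "arguments": {"plan": [[0,[0,0,-0.4],0],[0,[0,0,-0.4],0],[0,[0,0,-1],0],[0,[0,0,-2],0],[0,[0,0,-3],0],[0,[0,0,-3],0],[0,[0,0,-2],0],[0,[0,0,0],0],[0,[0,0,0],0]]}}

```text
time_s: 15.62
tcp_pos: [0.6313, 0.2369, 0.1473]
tool_rot: [-0.0, 0.549, 0.836, -0.0]
ft_force: [0.6, -0.3, -3.8]
width: 0.0147
gripper_force: 59.5
```

```bash
python3 - <<'E'
from h import *
st()
im,P=wpts(); np.savez('w6.npz',im=im,P=P); cv2.imwrite('pics/w6.png',cv2.resize(im,(640,480)))
E
```

```text
t 15.62 tcp [0.6313 0.2369 0.1473] yaw 113.4 j6 1.52 J1 0.36 F [ 0.57 -0.32 -3.78] w 0.0147 g 59.5
```

View pics/w6.png

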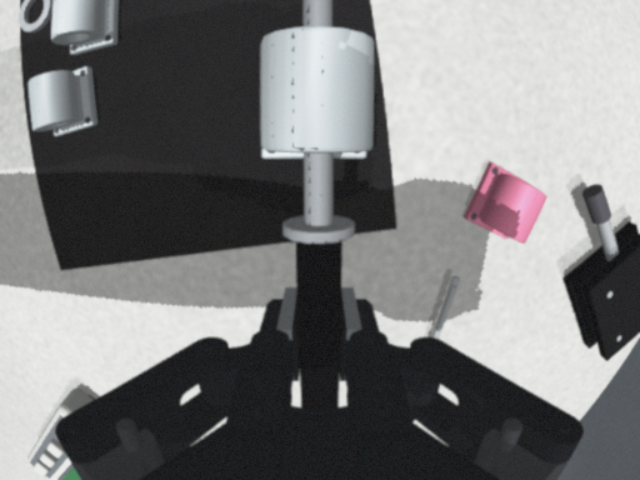

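```bash
python3 - <<'E'
from h import *
f=np.load('w1.npz');P=f['P'];h=P[...,2]
m=((h>.0725)&(h<.084)).astype(np.uint8); m=cv2.morphologyEx(m,cv2.MORPH_OPEN,np.ones((3,3))); n,l=cv2.connectedComponents(m); k=l==l[int(340*.64),int(600*.64)]
R=cv2.minAreaRect((P[k][:,:2]*1000).astype(np.float32)); print("pan",R)
f=np.load('w6.npz');P=f['P'];im=f['im']; blocks(im,P,((.3936,.3283),(.4007,.2586)))
t=np.array([.6313,.2369,.1473]); q=np.radians(113.4); d=P-t
X=d[...,0]*np.cos(q)+d[...,1]*np.sin(q); Y=d[...,0]*np.sin(q)-d[...,1]*np.cos(q); Z=d[...,2]
k=(abs(Y)<.025)&(abs(Z)<.06)&(X>.05)&((abs(Y)>.008)|(Z>.012)); print("ring/foot X",np.percentile(X[k],[1,99]),"Y",np.percentile(Y[k],[1,50,99]),"Ztop",np.percentile(Z[k],99))
E
```

```text
pan ((585.2846069335938, -191.67808532714844), (197.37069702148438, 197.51576232910156), 69.12348175048828)
blk n 728 top [0.3997 0.3212 0.0505] [0.231 0.212] axis 155.6 zmax 0.0540 all-rect [396.3 321.6] [45.8 39.7] 26.0
blk n 993 top [0.4041 0.2589 0.0505] [0.365 0.243] axis 116.9 zmax 0.0539 all-rect [400.1 257.4] [45.  50.4] 29.3
ring/foot X [0.06307445 0.10613925] Y [-0.02008432 -0.00061847  0.01791242] Ztop 0.01678031111343986
```

Block 3 hangs on the rod, and the pan is at (0.5853,-0.1917), measured 197×197 mm. I'll carry with ramped speed.

>>> {"name": "carry_out", "arguments": {"plan": [[0,[-1.2,-0.58,-1.4],0],[0,[-2.5,-1.2,-1.4],0],[0,[-3.8,-1.83,0],0],[0,[-4.6,-2.22,0],0],[0,[-4.6,-2.22,0],0],[0,[-4.6,-2.22,0],0],[0,[-4.6,-2.22,0],0],[0,[-4.6,-2.22,0],0],[0,[-4.6,-2.22,0],0],[0,[-4.6,-2.22,0],0],[0,[-4,-1.93,0],0],[0,[-2.6,-1.25,0],0]]}}

```text
time_s: 17.18
tcp_pos: [0.6093, -0.2794, 0.1763]
tool_rot: [0.0, 0.55, 0.835, -0.0]
ft_force: [0.7, 0.4, -1.7]
width: 0.0149
gripper_force: 59.5
```

>>> {"name": "carry_out", "arguments": {"plan": [[0,[-1.36,-0.66,0],4],[0,[0,0,0],8],[0,[0,0,0],9],[0,[0,0,0],9],[0,[0,0,0],8],[0,[0,0,0],6.1],[0,[0,0,0],0],[0,[0,0,0],0]]}}

```text
time_s: 18.18
tcp_pos: [0.6093, -0.292, 0.1761]
tool_rot: [0.0, 0.822, 0.569, -0.0]
ft_force: [-0.4, 0.4, -2.3]
width: 0.0147
gripper_force: 59.5
```

```bash
cat >> h.py <<'E'
def hang(f=None):
    "hanging block in tool frame"
    s=st(); t=s["tcp_pos"]; w,a,b,c=s["tool_rot"]; q=2*np.arctan2(b,a)
    im,P=wpts(); d=P-t
    X=d[...,0]*np.cos(q)+d[...,1]*np.sin(q); Y=d[...,0]*np.sin(q)-d[...,1]*np.cos(q); Z=d[...,2]
    k=(abs(Y)<.025)&(abs(Z)<.03)&(X>.055)&((abs(Y)>.008)|(Z>.012))&(X<.2)
    x=np.percentile(X[k],[1,99]); print("ring X",x.round(4),"Y",np.percentile(Y[k],[1,99]).round(4),"Ztop",np.percentile(Z[k],99).round(4))
    c=x.mean(); print("centre world",t[:2]+c*np.array([np.cos(q),np.sin(q)]))
    if f: cv2.imwrite(f,cv2.resize(im,(640,480)))
    return c
PAN=np.array([.5853,-.1917]); PY=np.radians(-20.7)
def slot(px,py=0,c=.085,z=.12):
    w=PAN+px*np.array([np.cos(PY),np.sin(PY)])+(py-c)*np.array([-np.sin(PY),np.cos(PY)])
    st((w[0],w[1],z,69.3))
E
python3 - <<'E'
from h import *
c=hang('pics/w7.png'); slot(.058,0,c,.1077)
E
```

```text
t 18.18 tcp [ 0.6093 -0.292   0.1761] yaw 69.4 j6 1.48 J1 -0.45 F [-0.43  0.38 -2.27] w 0.0147 g 59.5
ring X [0.063  0.1063] Y [-0.019   0.0186] Ztop 0.0167
centre world [ 0.63909976 -0.21276109]
t 18.23 tcp [ 0.6094 -0.292   0.1759] yaw 69.4 j6 1.48 J1 -0.45 F [-0.03 -0.   -2.16] w 0.0147 g 59.5
  turn 0.1 then shift cm x 0.06 y 0.00 z 6.82
```

>>> {"name": "carry_out", "arguments": {"plan": [[0,[0,0,2],0],[0,[0,0,2.5],0],[0,[0,0,1.5],0],[0,[0,0,0.5],0],[0,[0,0,0.3],0],[0,[0,0,0.3],0],[0,[0,0,0.3],0],[0,[0,0,0],0]]}}

```text
time_s: 19.23
tcp_pos: [0.6097, -0.2917, 0.1019]
tool_rot: [0.0, 0.823, 0.569, 0.0]
ft_force: [-0.2, -0.5, -0.8]
width: 0.0145
gripper_force: 59.8
```

```bash
python3 - <<'E'
from h import *
hang()
E
```

```text
t 19.23 tcp [ 0.6097 -0.2917  0.1019] yaw 69.3 j6 1.49 J1 -0.45 F [-0.21 -0.55 -0.78] w 0.0145 g 59.8
ring X [0.0561 0.1299] Y [-0.0236  0.0245] Ztop 0.0241
centre world [ 0.64256217 -0.20471057]
```

>>> {"name": "carry_out", "arguments": {"plan": [[0,[-1,0,0],0],[0,[-2,0,0],0],[0,[-2.5,0,0],0],[0,[-2.5,0,0],0],[0,[-2.5,0,0],0],[0,[-2,0,0],0],[0,[0,0,0],0]]}}

```text
time_s: 20.15
tcp_pos: [0.5646, -0.4104, 0.1015]
tool_rot: [-0.0, 0.823, 0.568, -0.0]
ft_force: [0.4, 0.6, -1.0]
width: 0.0149
gripper_force: 59.7
```

```bash
python3 - <<'E'
from h import *
st((.4817,.1148,.18,119))
im,P=wpts(); cv2.imwrite('pics/w8.png',cv2.resize(im,(640,480)))
d=np.hypot(P[...,0]-.6396,P[...,1]+.2122); h=P[...,2]
q=P[(d<.04)&(h>.083)&(h<.13)]; print(len(q), np.percentile(q[:,2],99), cv2.minAreaRect((q[:,:2]*1000).astype(np.float32)))
im,P=pts("side"); np.savez("side3.npz",im=im,P=P); blocks(im,P,((.3936,.3283),(.4,.2575)))
im,P=pts("scene"); np.savez("scene3.npz",im=im,P=P); blocks(im,P,((.3936,.3283),(.4,.2575)))
E
```

```text
t 20.15 tcp [ 0.5646 -0.4104  0.1015] yaw 69.2 j6 1.31 J1 -0.63 F [ 0.38  0.65 -0.97] w 0.0149 g 59.7
  turn -49.8 then shift cm x 49.95 y 18.21 z -7.85Traceback (most recent call last):
  File "<stdin>", line 5, in <module>
    return _quantile_unchecked(
        a, q, axis, out, overwrite_input, method, keepdims, weights)
    return _ureduce(a,
                    func=_quantile_ureduce_func,
    ...<5 lines>...
                    overwrite_input=overwrite_input,
                    method=method)
    r = func(a, **kwargs)
    result = _quantile(arr,
                       quantiles=q,
    ...<2 lines>...
                       out=out,
                       weights=wgt)
    slices_having_nans = np.isnan(arr[-1, ...])
                                  ~~~^^^^^^^^^
IndexError: index -1 is out of bounds for axis 0 with size 0
```

```bash
cat >> h.py <<'E'
def look(fn,cands):
    Q=[]
    for n in ("scene","side"):
        im,P=pts(n); c=viewer.calibration(n); T=np.linalg.inv(c["world_from_camera"]); p=T[:3,:3]@[.585,-.19,.1]+T[:3,3]
        u=int(c["fx"]*p[0]/p[2]+c["cx"]);v=int(c["fy"]*p[1]/p[2]+c["cy"])
        cr=im[max(v-45,0):v+45,max(u-60,0):u+60]; Q.append(cv2.resize(cr,(400,300),interpolation=cv2.INTER_CUBIC))
        if n=="scene": A=P
        else: A=np.concatenate([A,P],0)
    cv2.imwrite(fn,cv2.hconcat(Q)); blocks(None,A,cands)
    P=A.reshape(-1,3); d=P[:,:2]-PAN; m=np.isfinite(P).all(1)&(abs(d).max(1)<.13)&(P[:,2]>.113)&(P[:,2]<.135)
    q=d[m]; c,s=np.cos(PY),np.sin(PY); q=np.stack([q[:,0]*c+q[:,1]*s,-q[:,0]*s+q[:,1]*c],1)*1000
    g=np.zeros((260,260),np.uint8); g[np.clip(q[:,0]+130,0,259).astype(int),np.clip(q[:,1]+130,0,259).astype(int)]=1
    g=cv2.dilate(g,np.ones((7,7)))
    for k in cv2.findContours(g,0,2)[0]:
        (b,a),s,t=cv2.minAreaRect(k)
        if min(s)>15: print("on pan x %.0f y %.0f size %s ang %.0f"%(a-130,b-130,np.round(s),t))
E
python3 - <<'E'
from h import *
look('pics/l1.png',((.3936,.3283),(.4,.2575)))
E
```

```text
blk n 163 top [0.3945 0.3277 0.0498] [0.162 0.115] axis 122.8 zmax 0.0542 all-rect [395.  326.1] [47.8 54.8] 24.6
blk n 149 top [0.4009 0.2583 0.0498] [0.158 0.112] axis 127.5 zmax 0.0536 all-rect [401.7 257.4] [49.  53.1] 26.2
on pan x 57 y 4 size [50. 47.] ang 90
```

View pics/l1.png

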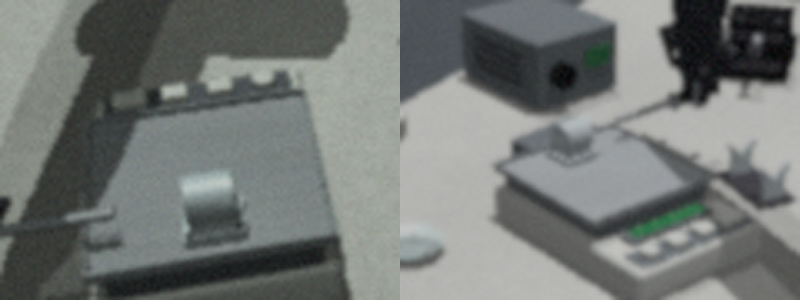

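Block 3 stands on the pan at (57,4) mm, at (212,200) in the scene crop. Next is block 2.

>>> {"name": "carry_out", "arguments": {"plan": [[0,[0,0,-4],0],[0,[0,0,-4],-10],[0,[0,0,-2],-10],[0,[0,0,0],-10],[0,[0,0,0],-10],[0,[0,0,0],-10.1],[0,[4.98,2.03,0],0],[0,[4.98,2.03,0],0],[0,[4.98,2.03,0],0],[0,[4.98,2.03,0],0],[0,[4.98,2.03,0],0],[0,[4.98,2.03,0],0]]}}

```text
time_s: 21.8
tcp_pos: [0.5245, -0.086, 0.2021]
tool_rot: [0.0, 0.504, 0.864, 0.0]
ft_force: [1.3, -0.5, -0.6]
width: 0.0149
gripper_force: 59.8
```

>>> {"name": "carry_out", "arguments": {"plan": [[0,[4.98,2.03,0],0],[0,[4.98,2.03,0],0],[0,[4.98,2.03,0],0],[0,[0,0,5],0],[0,[0,0,5],0],[0,[0,0,4],0],[0,[0,0,2.5],0],[0,[0,0,0],0],[0,[0,0,0],0]]}}

```text
time_s: 22.92
tcp_pos: [0.5052, 0.072, 0.0382]
tool_rot: [0.001, 0.504, 0.864, 0.001]
ft_force: [0.8, -0.9, 0.3]
width: 0.0148
gripper_force: 59.7
```

```bash
python3 - <<'E'
from h import *
ins(.4,.2575,119.3,.0297)
im,P=pts("side"); A=P; blocks(im,A,((.4,.2575),))
E
```

```text
t 22.93 tcp [0.5052 0.072  0.0382] yaw 119.4 j6 1.20 J1 0.14 F [ 0.79 -0.87  0.28] w 0.0148 g 59.7
block in tool: ahead 213.2 mm, side y -0.5 mm, bore vs tool -0.1 deg; to insert x 128.2 y -0.5 z 8.5 mm
blk n 101 top [0.3974 0.2596 0.0497] [0.123 0.088] axis 120.6 zmax 0.0530 all-rect [397.5 258.3] [38.9 49.1] 30.5
```

>>> {"name": "carry_out", "arguments": {"plan": [[0,[0,0,0.7],0],[0,[1.5,0,0],0],[0,[2,0,0],0],[0,[1.5,0,0],0],[0,[1,0,0],0],[0,[1,0,0],0],[0,[0,0,0],0]]}}

```text
time_s: 23.85
tcp_pos: [0.4701, 0.133, 0.0298]
tool_rot: [0.0, 0.504, 0.864, 0.0]
ft_force: [-0.6, -0.8, -0.1]
width: 0.0148
gripper_force: 59.7
```

```bash
python3 - <<'E'
from h import *
ins(.4,.2575,119.3,.0297)
im,P=pts("side"); A=P; blocks(im,A,((.4,.2575),))
E
```

```text
t 23.85 tcp [0.4701 0.133  0.0298] yaw 119.4 j6 1.33 J1 0.28 F [-0.57 -0.77 -0.09] w 0.0148 g 59.7
block in tool: ahead 142.9 mm, side y 0.1 mm, bore vs tool -0.1 deg; to insert x 57.9 y 0.1 z 0.1 mm
blk n 102 top [0.3976 0.2595 0.0498] [0.126 0.089] axis 119.9 zmax 0.0540 all-rect [397.1 259.2] [39.  51.9] 30.5
```

>>> {"name": "carry_out", "arguments": {"plan": [[0,[1.5,0,0],0],[0,[1.5,0,0],0],[0,[0.8,0,0],0],[0,[0,0,0],0],[0,[0,0,-0.4],0],[0,[0,0,-0.4],0],[0,[0,0,-1],0],[0,[0,0,-2],0],[0,[0,0,-4],0],[0,[0,0,-5],0],[0,[0,0,-3],0],[0,[0,0,0],0]]}}

```text
time_s: 25.4
tcp_pos: [0.4528, 0.1659, 0.1905]
tool_rot: [0.001, 0.505, 0.863, 0.002]
ft_force: [0.8, -0.2, -2.8]
width: 0.015
gripper_force: 59.6
```

```bash
python3 - <<'E'
from h import *
c=hang('pics/w9.png'); slot(0,0,c,.19)
E
```

```text
t 25.40 tcp [0.4528 0.1659 0.1905] yaw 119.4 j6 1.41 J1 0.35 F [ 0.77 -0.19 -2.81] w 0.0150 g 59.6
ring X [0.0811 0.1174] Y [-0.021   0.0181] Ztop 0.0168
centre world [0.40407314 0.25239034]
t 25.45 tcp [0.4521 0.1656 0.1885] yaw 119.4 j6 1.41 J1 0.35 F [-0.13  0.81 -2.53] w 0.0151 g 59.6
  turn 50.1 then shift cm x -38.65 y 25.09 z -0.15
```

View pics/w9.png

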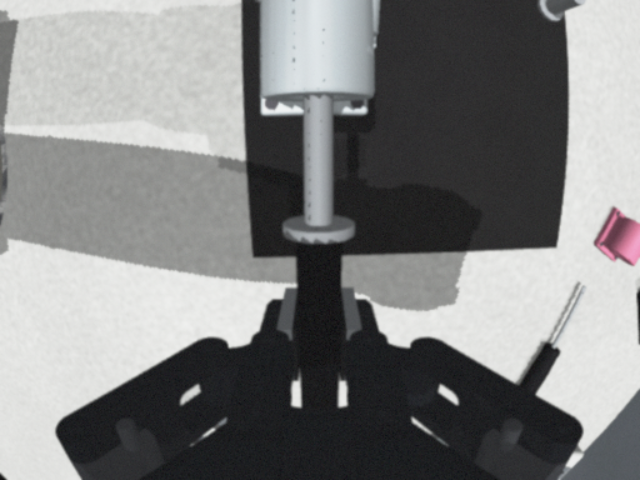

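>>> {"name": "carry_out", "arguments": {"plan": [[0,[-1,-0.31,0],0],[0,[-2.2,-0.69,0],0],[0,[-3.4,-1.07,0],0],[0,[-4.6,-1.44,0],0],[0,[-4.6,-1.44,0],0],[0,[-4.6,-1.44,0],0],[0,[-4.6,-1.44,0],0],[0,[-4.6,-1.44,0],0],[0,[-4.6,-1.44,0],0],[0,[-4.2,-1.32,0],0],[0,[-3.2,-1,0],0],[0,[-1.9,-0.6,0],0]]}}

```text
time_s: 26.95
tcp_pos: [0.5456, -0.2821, 0.186]
tool_rot: [-0.001, 0.505, 0.863, -0.0]
ft_force: [0.3, -0.3, -2.5]
width: 0.0147
gripper_force: 59.6
```

>>> {"name": "carry_out", "arguments": {"plan": [[0,[-0.83,-0.26,0],4],[0,[0,0,0],8],[0,[0,0,0],10],[0,[0,0,0],10],[0,[0,0,0],9],[0,[0,0,0],6],[0,[0,0,0],3.1],[0,[0,0,0],0],[0,[0,0,0],0]]}}

```text
time_s: 28.08
tcp_pos: [0.548, -0.2886, 0.1874]
tool_rot: [-0.0, 0.822, 0.569, -0.0]
ft_force: [0.9, -0.3, -2.1]
width: 0.0144
gripper_force: 59.6
```

```bash
python3 - <<'E'
from h import *
c=hang('pics/w10.png'); slot(0,0,.104,.1077)
E
```

```text
t 28.07 tcp [ 0.548  -0.2886  0.1874] yaw 69.4 j6 1.45 J1 -0.48 F [ 0.86 -0.3  -2.12] w 0.0144 g 59.6
ring X [0.0809 0.1173] Y [-0.0197  0.0191] Ztop 0.0169
centre world [ 0.58289547 -0.19581779]
t 28.12 tcp [ 0.5481 -0.2886  0.1875] yaw 69.4 j6 1.45 J1 -0.48 F [-0.18  0.33 -1.81] w 0.0146 g 59.6
  turn 0.1 then shift cm x -0.02 y 0.06 z 7.98
```

>>> {"name": "carry_out", "arguments": {"plan": [[0,[0,0,2.5],0],[0,[0,0,3],0],[0,[0,0,1.6],0],[0,[0,0,0.5],0],[0,[0,0,0.3],0],[0,[0,0,0.3],0],[0,[0,0,0.3],0],[0,[0,0,0],0],[0,[0,0,0],0]]}}

```text
time_s: 29.25
tcp_pos: [0.5483, -0.2888, 0.103]
tool_rot: [0.0, 0.823, 0.568, 0.0]
ft_force: [-0.7, -0.1, -0.8]
width: 0.015
gripper_force: 59.8
```

>>> {"name": "carry_out", "arguments": {"plan": [[0,[-1,0,0.1],0],[0,[-2,0,0],0],[0,[-2.5,0,0],0],[0,[-2.5,0,0],0],[0,[-2,0,0],0],[0,[-1.5,0,0],0],[0,[0,0,-4],0],[0,[0,0,-6],0],[0,[0,0,0],0]]}}

```text
time_s: 30.38
tcp_pos: [0.5088, -0.3977, 0.2075]
tool_rot: [0.004, 0.823, 0.568, 0.001]
ft_force: [0.9, -0.1, -1.1]
width: 0.0152
gripper_force: 59.8
```

```bash
python3 - <<'E'
from h import *
look('pics/l2.png',((.3936,.3283),)); st()
E
```

```text
blk n 168 top [0.3938 0.328  0.0496] [0.165 0.119] axis 123.9 zmax 0.0537 all-rect [396.6 325.7] [49.7 55.1] 24.4
on pan x 58 y 3 size [49. 50.] ang 90
on pan x 0 y 2 size [47. 49.] ang 90
t 30.48 tcp [ 0.5077 -0.3967  0.2021] yaw 69.3 j6 1.27 J1 -0.66 F [ 0.22 -0.95 -1.12] w 0.0146 g 59.8
```

>>> {"name": "carry_out", "arguments": {"plan": [[0,[0,0,0],-9.4],[0,[0,0,0],-9.4],[0,[0,0,0],-9.4],[0,[0,0,0],-9.4],[0,[0,0,0],-9.2],[0,[5.18,2.51,0],0],[0,[5.18,2.51,0],0],[0,[5.18,2.51,0],0],[0,[5.18,2.51,0],0],[0,[5.18,2.51,0],0],[0,[5.18,2.51,0],0],[0,[5.18,2.51,0],0]]}}

```text
time_s: 31.98
tcp_pos: [0.505, 0.0084, 0.2]
tool_rot: [-0.001, 0.529, 0.848, -0.001]
ft_force: [1.2, 0.1, 0.0]
width: 0.0146
gripper_force: 59.8
```

>>> {"name": "carry_out", "arguments": {"plan": [[0,[5.18,2.51,0],0],[0,[5.18,2.51,0],0],[0,[5.18,2.51,0],0],[0,[5.18,2.51,0],0],[0,[0,0,0],0],[0,[0,0,0],0]]}}

```text
time_s: 32.72
tcp_pos: [0.5044, 0.2365, 0.2003]
tool_rot: [-0.001, 0.529, 0.849, -0.001]
ft_force: [0.4, -0.4, -1.2]
width: 0.0147
gripper_force: 59.8
```

```bash
python3 - <<'E'
from h import *
st(); im,P=wpts(); cv2.imwrite('pics/w11.png',cv2.resize(im,(640,480))); blocks(im,P,((.395,.327),))
E
```

```text
t 32.73 tcp [0.5044 0.2365 0.2003] yaw 116.1 j6 1.55 J1 0.44 F [ 0.38 -0.44 -1.18] w 0.0147 g 59.8
blk n 1276 top [0.3946 0.3266 0.0507] [0.41  0.312] axis 114.9 zmax 0.0541 all-rect [393.8 326.3] [43.6 49.9] 25.7
```

>>> {"name": "carry_out", "arguments": {"plan": [[0,[0,0,0],0.4],[0,[-4.3,-3,0],0],[0,[-4.3,-3,0],0],[0,[0,0,5],0],[0,[0,0,5],0],[0,[0,0,4],0],[0,[0,0,3],0],[0,[0,0,0],0],[0,[0,0,0],0]]}}

```text
time_s: 33.9
tcp_pos: [0.4889, 0.133, 0.0333]
tool_rot: [0.001, 0.533, 0.846, 0.001]
ft_force: [0.9, -0.4, -0.2]
width: 0.0146
gripper_force: 59.7
```

```bash
python3 - <<'E'
from h import *
ins(.394,.3263,115.7,.0297)
E
```

```text
t 33.90 tcp [0.4889 0.133  0.0333] yaw 115.6 j6 1.39 J1 0.27 F [ 0.86 -0.45 -0.17] w 0.0146 g 59.7
block in tool: ahead 215.3 mm, side y -1.9 mm, bore vs tool 0.1 deg; to insert x 130.3 y -1.9 z 3.6 mm
```

>>> {"name": "carry_out", "arguments": {"plan": [[0,[0,-0.15,0.25],0],[0,[1.5,0,0],0],[0,[2,0,0],0],[0,[1.5,0,0],0],[0,[1,0,0],0],[0,[1,0,0],0],[0,[0,0,0],0]]}}

```text
time_s: 34.78
tcp_pos: [0.4562, 0.1963, 0.0293]
tool_rot: [-0.0, 0.532, 0.847, -0.0]
ft_force: [0.8, 0.4, -1.3]
width: 0.0149
gripper_force: 59.7
```

```bash
python3 - <<'E'
from h import *
ins(.394,.3263,115.7,.0297); im,P=pts("side"); blocks(im,P,((.394,.3263),))
E
```

```text
t 34.77 tcp [0.4562 0.1963 0.0293] yaw 115.7 j6 1.53 J1 0.41 F [ 0.79  0.4  -1.29] w 0.0149 g 59.7
block in tool: ahead 144.1 mm, side y 0.4 mm, bore vs tool -0.0 deg; to insert x 59.1 y 0.4 z -0.4 mm
blk n 118 top [0.391  0.3289 0.0498] [0.135 0.097] axis 114.3 zmax 0.0533 all-rect [391.3 329.3] [43.5 46.7] 25.1
```

>>> {"name": "carry_out", "arguments": {"plan": [[0,[1.5,0,0],0],[0,[2,0,0],0],[0,[1.5,0,0],0],[0,[0.6,0,0],0],[0,[0,0,0],0],[0,[0,0,-0.4],0],[0,[0,0,-0.4],0],[0,[0,0,-1],0],[0,[0,0,-3],0],[0,[0,0,-5],0],[0,[0,0,-5],0],[0,[0,0,-1.2],0]]}}

```text
time_s: 36.33
tcp_pos: [0.4332, 0.2466, 0.1934]
tool_rot: [0.001, 0.532, 0.847, 0.002]
ft_force: [0.0, 0.5, -2.6]
width: 0.0154
gripper_force: 59.6
```

```bash
python3 - <<'E'
from h import *
c=hang('pics/w12.png'); slot(-.058,0,c,.19)
s=monitor.sense(); q=np.radians(115.7); w=PAN-.058*np.array([np.cos(PY),np.sin(PY)])-c*np.array([-np.sin(PY),np.cos(PY)]); d=w-s["tcp_pos"][:2]
print(w,"in present axes", d@[np.cos(q),np.sin(q)], d@[np.sin(q),-np.cos(q)])
E
```

```text
t 36.33 tcp [0.4332 0.2466 0.1934] yaw 115.7 j6 1.64 J1 0.52 F [ 0.04  0.48 -2.6 ] w 0.0154 g 59.6
ring X [0.0656 0.1086] Y [-0.0189  0.0187] Ztop 0.0171
centre world [0.39549209 0.3251838 ]
t 36.38 tcp [0.4331 0.2466 0.193 ] yaw 115.7 j6 1.64 J1 0.52 F [-1.09  0.17 -0.6 ] w 0.0146 g 59.6
  turn 46.4 then shift cm x -44.34 y 23.93 z 0.30
[ 0.50024146 -0.25271567] in present axes -0.47904362851492716 -0.15606539692474336
```

>>> {"name": "carry_out", "arguments": {"plan": [[0,[-1.2,-0.39,0],0],[0,[-2.5,-0.81,0],0],[0,[-3.8,-1.24,0],0],[0,[-4.6,-1.5,0],0],[0,[-4.6,-1.5,0],0],[0,[-4.6,-1.5,0],0],[0,[-4.6,-1.5,0],0],[0,[-4.6,-1.5,0],0],[0,[-4.6,-1.5,0],0],[0,[-4.6,-1.5,0],0],[0,[-4,-1.3,0],0],[0,[-2.6,-0.85,0],0]]}}

```text
time_s: 37.88
tcp_pos: [0.4955, -0.2386, 0.1869]
tool_rot: [-0.002, 0.533, 0.846, -0.0]
ft_force: [-0.2, 0.4, -2.2]
width: 0.0149
gripper_force: 59.6
```

>>> {"name": "carry_out", "arguments": {"plan": [[0,[-1.6,-0.52,0],4],[0,[0,0,0],8],[0,[0,0,0],10],[0,[0,0,0],10],[0,[0,0,0],8],[0,[0,0,0],6.4],[0,[0,0,0],0],[0,[0,0,0],0]]}}

```text
time_s: 38.88
tcp_pos: [0.4985, -0.2532, 0.1882]
tool_rot: [-0.001, 0.822, 0.569, -0.0]
ft_force: [0.8, 0.7, -2.6]
width: 0.015
gripper_force: 59.6
```

```bash
python3 - <<'E'
from h import *
c=hang('pics/w13.png'); slot(-.058,0,c,.1017)
E
```

```text
t 38.88 tcp [ 0.4985 -0.2532  0.1882] yaw 69.4 j6 1.46 J1 -0.47 F [ 0.81  0.73 -2.61] w 0.0150 g 59.6
ring X [0.0652 0.1083] Y [-0.0192  0.0184] Ztop 0.0171
centre world [ 0.52898042 -0.1720114 ]
t 38.92 tcp [ 0.4987 -0.2532  0.1885] yaw 69.4 j6 1.46 J1 -0.47 F [-0.15 -0.4  -1.69] w 0.0149 g 59.6
  turn 0.1 then shift cm x 0.14 y 0.13 z 8.68
```

>>> {"name": "carry_out", "arguments": {"plan": [[0,[0,0.1,2.5],0],[0,[0,0,3],0],[0,[0,0,1.6],0],[0,[0,0,0.5],0],[0,[0,0,0.3],0],[0,[0,0,0.3],0],[0,[0,0,0.4],0],[0,[0,0,0],0],[0,[0,0,0],0]]}}

```text
time_s: 40.05
tcp_pos: [0.5001, -0.2534, 0.1035]
tool_rot: [0.0, 0.823, 0.569, 0.0]
ft_force: [0.0, -0.5, -0.4]
width: 0.0145
gripper_force: 59.7
```

>>> {"name": "carry_out", "arguments": {"plan": [[0,[-1,0,0.1],0],[0,[-2,0,0],0],[0,[-2.5,0,0],0],[0,[-2.5,0,0],0],[0,[-2.5,0,0],0],[0,[-1.5,0,0],0],[0,[0,0,-4],0],[0,[0,0,-6],0],[0,[0,0,0],0],[0,[0,0,0],0]]}}

```text
time_s: 41.3
tcp_pos: [0.4574, -0.366, 0.2019]
tool_rot: [-0.0, 0.823, 0.568, -0.0]
ft_force: [0.3, -1.1, -1.2]
width: 0.0148
gripper_force: 59.8
```

```bash
python3 - <<'E'
from h import *
look('pics/l3.png',()); st((.5321,-.4313,.1,144.1))
f=pts("scene"); im=f[0]; cv2.imwrite('pics/m3.png',im[130:220,240:400])
E
```

```text
on pan x 56 y 2 size [50. 51.] ang 90
on pan x 0 y 2 size [47. 49.] ang 90
on pan x -56 y 3 size [46. 46.] ang 87
t 41.40 tcp [ 0.4571 -0.3655  0.2007] yaw 69.3 j6 1.26 J1 -0.67 F [ 0.72  0.64 -1.07] w 0.0149 g 59.8
  turn -74.8 then shift cm x -9.93 y -0.93 z 10.07
```

View pics/l3.png

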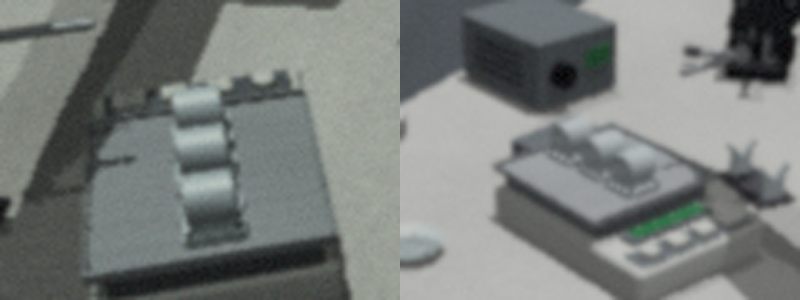

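All three pedestals stand in the pan at x = 56, 0 and -56 mm. Now I'll take the rod back to its rest.

>>> {"name": "carry_out", "arguments": {"plan": [[0,[0,0,0],-10.7],[0,[0,0,0],-10.7],[0,[0,0,0],-10.7],[0,[0,0,0],-10.7],[0,[0,0,0],-10.7],[0,[0,0,0],-10.7],[0,[0,0,0],-10.6],[0,[-5,-0.45,0],0],[0,[-4.9,-0.45,0],0],[0,[0,0,5],0],[0,[0,0,5],0],[0,[0,0,0],0]]}}

```text
time_s: 42.95
tcp_pos: [0.5302, -0.4291, 0.0963]
tool_rot: [-0.005, 0.308, 0.951, 0.002]
ft_force: [0.8, -0.2, -0.9]
width: 0.015
gripper_force: 59.7
```

>>> {"name": "carry_out", "arguments": {"plan": [[0,[0,0,0],0]]}}

```text
time_s: 43.08
tcp_pos: [0.5328, -0.4312, 0.1041]
tool_rot: [0.001, 0.308, 0.951, -0.0]
ft_force: [-0.3, 0.4, 0.4]
width: 0.0151
gripper_force: 59.7
```

```bash
python3 - <<'E'
from h import *
st((.5321,-.4313,.0388,144.1))
E
```

```text
t 43.08 tcp [ 0.5328 -0.4312  0.1041] yaw 144.1 j6 -0.05 J1 -0.68 F [-0.35  0.4   0.43] w 0.0151 g 59.7
  turn -0.0 then shift cm x 0.05 y -0.05 z 6.53
```

>>> {"name": "carry_out", "arguments": {"plan": [[0,[0,0,2],0],[0,[0,0,2],0],[0,[0,0,1],0],[0,[0,0,0.5],0],[0,[0,0,0.3],0],[0,[0,0,0.2],0],[0,[0,0,0],0],[0,[0,0,0],0]]}}

```text
time_s: 44.08
tcp_pos: [0.5327, -0.4312, 0.0427]
tool_rot: [0.0, 0.308, 0.951, -0.0]
ft_force: [-0.8, -0.6, -0.5]
width: 0.0151
gripper_force: 59.8
```

>>> {"name": "carry_out", "arguments": {"plan": [[0,[0,0,0.2],0],[0,[0,0,0.2],0],[0,[0,0,0],0],[0,[0,0,0],0]]}}

```text
time_s: 44.58
tcp_pos: [0.5325, -0.4315, 0.0389]
tool_rot: [0.0, 0.308, 0.951, -0.0]
ft_force: [-0.8, -0.8, 5.1]
width: 0.0151
gripper_force: 60.6
```

The rod is seated, with 5 N of contact. I'll release it and rise.

>>> {"name": "carry_out", "arguments": {"plan": [[30,[0,0,0],0],[60,[0,0,0],0],[60,[0,0,0],0],[60,[0,0,0],0],[60,[0,0,-1],0],[60,[0,0,-3],0],[60,[0,0,-5],0],[60,[0,0,-5],0],[60,[0,0,-2],0],[60,[0,0,0],0],[60,[0,0,0],0]]}}

```text
time_s: 45.95
tcp_pos: [0.5323, -0.4309, 0.1971]
tool_rot: [-0.001, 0.308, 0.951, 0.0]
ft_force: [0.4, -0.8, -1.4]
width: 0.051
gripper_force: 0.0
```

```bash
python3 - <<'E'
from h import *
st((.419,-.194,.2,69.5)); im,P=wpts()
q0=np.load('w2.npz')['P']
for n,A in(("before",q0),("after",P)):
    h=A[...,2]; d=A-np.array([.4595,-.379,0]); u=np.array([-.809,.588]); X=d[...,0]*u[0]+d[...,1]*u[1]; Y=d[...,0]*u[1]-d[...,1]*u[0]
    for a,b in((-.03,-.01),(.01,.03)):
        k=(X>a)&(X<b)&(abs(Y)<.012)&(h>.035)&(h<.06); print(n,a,k.sum(),np.median(A[k],0).round(4),np.percentile(h[k],95).round(4))
    k=(abs(Y)<.012)&(h>.036)&(h<.07)&(abs(X)<.2); print("  X range",np.percentile(X[k],[.5,99.5]).round(4))
im,_=pts("scene"); cv2.imwrite('pics/fin.png',cv2.resize(im[170:300,60:260],(800,520),interpolation=cv2.INTER_CUBIC))
E
```

```text
t 45.95 tcp [ 0.5323 -0.4309  0.1971] yaw 144.1 j6 -0.05 J1 -0.68 F [ 0.39 -0.75 -1.42] w 0.0510 g 0.0
  turn 74.6 then shift cm x 18.22 y -18.91 z -0.29
before -0.03 229 [ 0.4758 -0.3911  0.0453] 0.0471
before 0.01 222 [ 0.4434 -0.3681  0.0456] 0.0473
  X range [-0.1301  0.0485]
after -0.03 210 [ 0.4756 -0.3912  0.0454] 0.0471
after 0.01 226 [ 0.4428 -0.368   0.0454] 0.0471
  X range [-0.1295  0.0486]
```

The rod lies exactly as it did at the start. Next is the print key.

>>> {"name": "carry_out", "arguments": {"plan": [[0,[0,0,0],10.6],[0,[0,0,0],10.6],[0,[0,0,0],10.7],[0,[0,0,0],10.7],[0,[0,0,0],10.7],[0,[0,0,0],10.7],[0,[0,0,0],10.6],[0,[3.6,-3.8,0],0],[0,[3.6,-3.8,0],0],[0,[3.6,-3.8,0],0],[0,[3.7,-3.8,0],0],[0,[3.7,-3.7,0],0]]}}

```text
time_s: 47.55
tcp_pos: [0.4179, -0.1928, 0.1972]
tool_rot: [-0.001, 0.822, 0.57, -0.0]
ft_force: [0.7, 0.2, 0.8]
width: -0.0001
gripper_force: 0.0
```

>>> {"name": "carry_out", "arguments": {"plan": [[0,[0,0,0],0],[0,[0,0,5],0],[0,[0,0,4],0],[0,[0,0,0],0],[0,[0,0,0],0]]}}

```text
time_s: 48.18
tcp_pos: [0.4198, -0.1949, 0.1095]
tool_rot: [0.0, 0.822, 0.57, 0.0]
ft_force: [-0.1, 0.1, 0.2]
width: -0.0001
gripper_force: 0.0
```

```bash
python3 - <<'E'
from h import *
st((.419,-.194,.067,69.5)); look('pics/l4.png',())
E
```

```text
t 48.17 tcp [ 0.4198 -0.1949  0.1095] yaw 69.5 j6 1.49 J1 -0.43 F [-0.09  0.1   0.21] w -0.0001 g 0.0
  turn -0.0 then shift cm x 0.05 y -0.10 z 4.25
on pan x 56 y 4 size [51. 50.] ang 88
on pan x -1 y 3 size [48. 46.] ang 90
on pan x -56 y 4 size [47. 45.] ang 90
```

>>> {"name": "carry_out", "arguments": {"plan": [[0,[0,-0.1,2],0],[0,[0,0,1.2],0],[0,[0,0,0.4],0],[0,[0,0,0.3],0],[0,[0,0,0.3],0],[0,[0,0,0.05],0],[0,[0,0,0],0],[0,[0,0,0],0]]}}

```text
time_s: 49.28
tcp_pos: [0.4185, -0.1941, 0.067]
tool_rot: [0.0, 0.822, 0.57, 0.0]
ft_force: [-5.1, 2.8, 10.4]
width: 0.0001
gripper_force: 5.0
```

Fully down at 10 N. I'll lift clear and check.

>>> {"name": "carry_out", "arguments": {"plan": [[0,[0,0,-1.5],0],[0,[0,0,-4],0],[0,[0,0,-5],0],[0,[0,0,-5],0],[0,[0,0,0],0],[0,[0,0,0],0],[0,[0,0,0],0]]}}

```text
time_s: 50.15
tcp_pos: [0.418, -0.1938, 0.2197]
tool_rot: [-0.001, 0.822, 0.57, -0.0]
ft_force: [-0.5, 0.3, -0.2]
width: 0.0003
gripper_force: 0.0
```

```bash
python3 - <<'E'
from h import *
look('pics/l5.png',()); print(st()["time_s"])
im,P=pts("scene"); print(np.nanmax(P[...,2][(np.hypot(P[...,0]-.3945,P[...,1]-.327)<.03)]))
E
```

```text
on pan x 58 y 4 size [48. 47.] ang 90
on pan x -1 y 2 size [44. 48.] ang 90
on pan x -54 y 4 size [47. 45.] ang 90
t 50.25 tcp [ 0.418  -0.1938  0.2198] yaw 69.5 j6 1.49 J1 -0.43 F [ 0.12  0.31 -0.44] w -0.0003 g 0.0
50.25
0.00602526578827689
```

```bash
python3 -c "
from h import *; print(arm.hand_in())"
```

```text
the job is handed in; nothing more can be done
None
```

The job is handed in at about 50 s: the scale was switched on and zeroed, all three pedestals stand free on the pan, the print key was pressed, and the rod is back in its forked rest; the judge's verdict was not shown.

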